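# Change over the kitchen's gas cartridges, judged by weight, and reset the valve

## Robot

A 6-joint arm with a two-finger parallel gripper is mounted at the origin on the work surface; the furniture and walls round the work are solid. World frame = base frame: x ahead of the robot, y to its left, z up, the work surface at z = 0. Lengths are in m, angles in degrees, forces in N, time in s.
With the tool pointing down it reaches from about 0.35 to 0.775 m from the base axis. Payload 5.5 kg.
Tool frame: the origin (TCP) lies between the finger pads; the fingertips stand 17 mm ahead of it and the grasp point (between the pads) lies 2 mm behind it (r.tcp_to_tips is the distance from the TCP to the fingertips, in m); z points along the fingers, y is the line along which they close (so a half turn about z gives the same grasp; the last joint's range is limited). The gripper opens to 85 mm and grips with 20 to 120 N. Pads are 22 mm wide; open, the fingers measure 114 mm over their backs; the gripper's body (76 mm by 85 mm) begins 54 mm behind the grasp point. The pads swing forward as they close: fully open they stand 13 mm farther back than shut.
Start: joints at [-79.332, 17.945, 2.641, 74.691, 0, 82.002], TCP at [0.184, -0.545, 0.248] pointing down, gripper open.
Joint ranges: [-158.12, 158.12], [-49.38, 96.58], [-58.88, 72.47], [-126.05, 133.96], [-84.25, 85.87], [-180, 180]. Speed limits (degrees/s): [147.25, 147.25, 180, 180, 180, 180].

## Interface

Orientations are given as a 3x3 rotation matrix whose columns are the frame's x, y, z axes.
In Python, from workcell import r gives the robot as it stands.
- The arm moves only by the tool move_arm, never from a script. Its argument "targets" is a list of rows, each a list of 4 numbers: the shift along the tool's x, y, z in mm, then the turn about the tool's z in rad. In form: [[x, y, z, yaw], ...]. A call has 1 to 20 rows; each row shifts and turns the commanded pose from where the row before left it, along the tool's axes as they then stand; what a row does not reach is not made up. A row lasts 1/8 s, in which the tool goes at most 62.5 mm and 10.7 degrees, less where a joint would pass 70% of its speed; a pose out of reach is approached as far as the arm can. A call with a gripper value outside its range is refused whole. "hand" is the opening in per cent of the stroke, from 0 (shut) to 100 (fully open), set as the call begins (left out, the last holds). The fingers move at their own pace and stop on an object; the grip force is fixed at half the most. Time passes only in rows, so rows that do not move let the fingers close. It gives the time, the measured TCP pose, the force, the opening and the grip force at its end, in the units of the state.
- r.get_obs(): the state, without advancing time (a new reading comes with each control period).
- r.grab_frame(name): name is "scene" or "top"; returns the picture (480x640x3 uint8, red, green, blue); there is no depth.
- r.camera_info(name): a dict with "mtx" (3x3 intrinsics, pixels), "D" ([k1, k2, p1, p2, k3] as OpenCV has them; the pictures are not rectified), "extrinsics" (4x4, takes a point from world to camera coordinates). Camera axes: x right, y down, z forward; pixel columns grow to the right and rows downward; lengths in m; the calibration is good to about 2 mm. A picture is of the moment at which its call begins. camera_info takes no time and is no camera call.
- r.finish_job(): hands the job in; it is judged then, once.
The state is a dict: "clock": time; "joint_positions": joint angles; "dq": joint speeds; "joint_torque": joint torques, N m; "position": TCP position; "eef_rot": TCP orientation; "wrist_force": force on the tool from outside, world axes, zero at the start; "moment": the same for the moment, N m; "finger_gap": finger opening in m; "grasp_force": force on a finger pad.
Only numpy, scipy, OpenCV 4.12 (cv2) and the standard library are available. Lean on these libraries where they do the work, as an engineer would, in place of code of your own. Each camera call takes 0.05 s, during which the arm holds its last target. There are 200 camera calls.

## Task

Before you move any cartridge, turn the valve of the gas station fully shut, against its stop. Then feel by lifting how heavy each gas cartridge is: stand those that are more than half full (over 450 g; within 50 g of that either place will do) upright in the station's steel cradle and the others upright in the empty green returns tray, well inside the lip. Only when all are sorted, open the valve half way, to 45 degrees, and leave the measuring cup alone.

Things in the scene. Friction and masses are not known exactly. Their poses are not given: they have to be found in the camera images.
- gas_1_center (a point): gas cartridge, all alike outside: round aluminium can 64 mm wide, 64 mm high; on it, same axis, a fixed ribbed grey cap 34 mm wide, from 68 to 105 mm above the underside. Hold it by the cap. Weighs 200 g (spent) to 700 g (full), which cannot be seen. Stands on the worktop at the start; 3 to 5 of the five are there. Point: its centre, 52.5 mm above its underside; z up its axis
- gas_2_center (a point): gas cartridge, all alike outside: round aluminium can 64 mm wide, 64 mm high; on it, same axis, a fixed ribbed grey cap 34 mm wide, from 68 to 105 mm above the underside. Hold it by the cap. Weighs 200 g (spent) to 700 g (full), which cannot be seen. Stands on the worktop at the start; 3 to 5 of the five are there. Point: its centre, 52.5 mm above its underside; z up its axis
- gas_3_center (a point): gas cartridge, all alike outside: round aluminium can 64 mm wide, 64 mm high; on it, same axis, a fixed ribbed grey cap 34 mm wide, from 68 to 105 mm above the underside. Hold it by the cap. Weighs 200 g (spent) to 700 g (full), which cannot be seen. Stands on the worktop at the start; 3 to 5 of the five are there. Point: its centre, 52.5 mm above its underside; z up its axis
- gas_4_center (a point): gas cartridge, all alike outside: round aluminium can 64 mm wide, 64 mm high; on it, same axis, a fixed ribbed grey cap 34 mm wide, from 68 to 105 mm above the underside. Hold it by the cap. Weighs 200 g (spent) to 700 g (full), which cannot be seen. Stands on the worktop at the start; 3 to 5 of the five are there. Point: its centre, 52.5 mm above its underside; z up its axis
- gas_5_center (a point): gas cartridge, all alike outside: round aluminium can 64 mm wide, 64 mm high; on it, same axis, a fixed ribbed grey cap 34 mm wide, from 68 to 105 mm above the underside. Hold it by the cap. Weighs 200 g (spent) to 700 g (full), which cannot be seen. Stands on the worktop at the start; 3 to 5 of the five are there. Point: its centre, 52.5 mm above its underside; z up its axis
- cradle_floor (a point): centre of the inner floor of the gas station's steel cradle, a fixed square tray, 170 x 170 mm inside, floor 4 mm and rim 22 mm above the worktop, walls 4 mm; room for four cartridges (two by two, 82 mm apart). x and y run along its sides; the valve's axis stands 140 mm from here along +y
- return_tray_floor (a point): centre of the inner floor of the empty green returns tray, fixed on the cart to the left: floor 300 (x) x 236 mm (y), 3 mm above the surface, lip 20 mm high; x and y run along its sides. (A green tray with a knife, farther left, is not meant.) Between the carts runs a hand rail, top 53 mm above the surface: pass over it
- valve (a joint): angle of the station's gas valve, rad: 0 = fully shut, against its stop (nose of the handle along the cradle's +x, away from the robot); grows counter-clockwise seen from above to 1.571 = fully open, at the other stop (nose along the cradle's +y). Black marks on the plate below: shut, half, open. Turns with about 0.1 N m, stays where it is left
- valve_grip (a point): centre of the valve's steel bar handle, on its upright turning axis, 109 mm above the worktop: bar 66 mm long (30 mm back, 36 mm toward the nose), 14 mm thick, 26 mm high (13 mm above and below this point), then a narrower nose 18 mm on. x points along the bar to the nose and turns with it. The plate lies 39 mm below this point. Grip the bar across its thickness from above
- measuring_cup: steel measuring cup, 74 x 103 x 74 mm, loose, stands empty beside the cartridges; to be left alone. Origin: centre of its underside. Behind it and the worktop stands a tall rack trolley: its two front posts, near faces at x = 0.635 m, at y = 0.09 and -0.385 m, rise higher than the arm; keep the wrist clear of them, leaning back if a cartridge stands close
Mind the look-alikes: they are no part of the job. Leave any blue or brown look-alike of the part that bears gas_3_center alone.

How it is judged:
By the outcome, as a careful person would: the job done as asked, in the order asked, and still so for the second after the job is handed in, with the robot touching nothing.
Of gas_3, gas_4, gas_5 only 1 to 3 are there at a start; the rules pass over those that are not, and their reading is None.
At some moment in a run one of gas_1, gas_2, gas_3, gas_4, gas_5 may be knocked a few centimetres aside while the robot is not near it.
It also fails if it takes over 210 s, if anything falls off the work surface, if the arm or the gripper's body presses on something with over 40 N, if the wrist force passes 120 N, or if a joint passes its speed limit or range.

## Working session

There is one attempt and no reset: what is moved stays moved. The work goes in short steps, Python scripts to look and compute and a tool call to move; the robot and the scene stay as the last step left them, time stands still between calls to the robot, and variables do not carry over. Pictures are saved under pics/ and viewed, at most 14 in all, crops included, and the job is handed in when it is done.

Besides the shell and the picture viewer there is one more tool, called after "Request:" by a JSON object that holds its "fn" and its "kwargs", one argument or row to a line. move_arm: Moves the arm, as the interface text tells. Its arguments: {"type":"object","properties":{"targets":{"type":"array"},"hand":{"type":"number"}},"required":["targets"]}

```bash
ls; mkdir -p pics; python3 - <<'E'
from workcell import r
import cv2,numpy as np
for n in("scene","top"):
    f=r.grab_frame(n); cv2.imwrite(f"pics/{n}0.png",f[:,:,::-1]); c=r.camera_info(n)
    print(n,np.round(c["mtx"],1).tolist(),c["D"],np.round(c["extrinsics"],3).tolist())
o=r.get_obs();print(o)
E
```

```text
pics
scene [[593.4, 0.0, 315.4], [0.0, 593.4, 240.5], [0.0, 0.0, 1.0]] [-0.17744946  0.          0.          0.          0.        ] [[-0.666, -0.745, 0.021, 0.353], [-0.555, 0.477, -0.682, 0.247], [0.498, -0.466, -0.731, 1.412], [0.0, 0.0, 0.0, 1.0]]
top [[596.7, 0.0, 320.3], [0.0, 596.7, 230.7], [0.0, 0.0, 1.0]] [-0.10058909  0.          0.          0.          0.        ] [[-0.021, -1.0, 0.016, 0.078], [-0.991, 0.018, -0.133, 0.422], [0.133, -0.018, -0.991, 1.737], [0.0, 0.0, 0.0, 1.0]]
{'clock': 0.1, 'joint_positions': array([-7.93292558e+01,  1.79871559e+01,  2.58213770e+00,  7.46914598e+01,
       -4.08951644e-04,  8.20028674e+01]), 'dq': array([ 0.04239905, -0.12253989,  0.1039631 ,  0.01095369,  0.08490324,
       -0.11563175]), 'joint_torque': array([ 2.14284424e-03, -4.81722021e+01,  2.99246943e+01,  1.26263688e-02,
       -2.75015673e-04, -8.75329889e-07]), 'position': array([ 0.18396576, -0.54430709,  0.24748191]), 'eef_rot': array([[ 9.47389916e-01,  3.20081623e-01, -3.18805640e-04],
       [ 3.20081701e-01, -9.47388501e-01,  1.65341918e-03],
       [ 2.27196298e-04, -1.66847651e-03, -9.99998582e-01]]), 'wrist_force': array([ 0.47893588, -0.27758202,  0.0097653 ]), 'moment': array([-0.02352868,  0.00179904,  0.03085536]), 'grasp_force': 0.0, 'finger_gap': 0.08565608947111487}
```

View pics/top0.png

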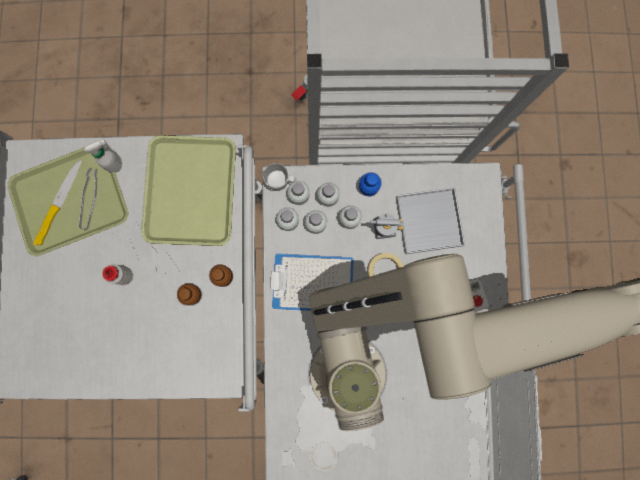

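View pics/scene0.png

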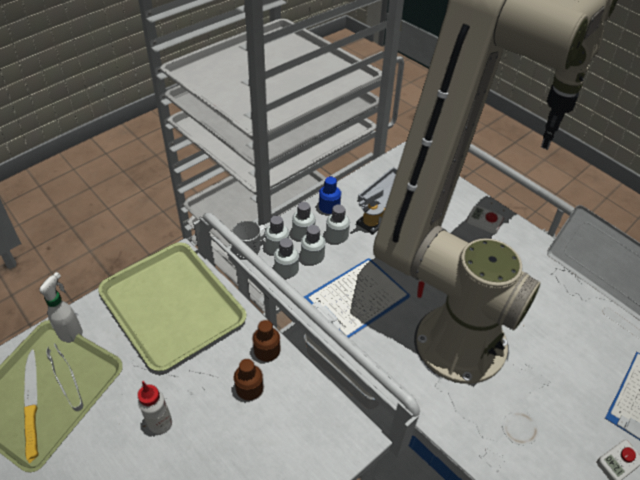

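The top view shows five cartridges at about (298,192), (327,193), (287,218), (316,221) and (349,216). The blue look-alike is at (370,184), the valve at (386,226), the cradle at (430,221), the cup at (274,178) and the green tray at (190,190). The scene view confirms this layout.

```bash
cat >h.py <<'E'
from workcell import r
import cv2,numpy as np
def ray(n,uv):
    c=r.camera_info(n);K=np.array(c["mtx"]);E=np.array(c["extrinsics"])
    p=cv2.undistortPoints(np.array([[uv]],float),K,np.array(c["D"]))[0,0]
    R,t=E[:3,:3],E[:3,3]
    return -R.T@t, R.T@np.array([p[0],p[1],1.])
def onz(n,uv,z):
    o,d=ray(n,uv);return o+d*(z-o[2])/d[2]
def proj(n,P):
    c=r.camera_info(n);E=np.array(c["extrinsics"])
    return cv2.projectPoints(np.array(P,float).reshape(-1,1,3),cv2.Rodrigues(E[:3,:3])[0],E[:3,3],np.array(c["mtx"]),np.array(c["D"]))[0][:,0]
E
python3 - <<'E'
from h import *
f=cv2.imread("pics/top0.png");cv2.imwrite("pics/tc.png",cv2.resize(f[155:265,255:475],None,fx=3.6,fy=3.6,interpolation=cv2.INTER_CUBIC))
f=cv2.imread("pics/scene0.png");cv2.imwrite("pics/sc.png",cv2.resize(f[165:285,225:405],None,fx=4.4,fy=4.4,interpolation=cv2.INTER_CUBIC))
for u in [(298,187),(327,188),(287,213),(316,216),(349,212)]:print(onz("top",u,.105).round(3))
g=cv2.imread("pics/top0.png");
for nm,m in(("cr",None),):
  for u in[(397,192),(452,189),(464,246),(405,253)]:print("cradle",onz("top",u,.022).round(3))
for u in[(149,137),(236,138),(231,244),(143,241)]:print("tray",onz("top",u,.02).round(3))
print("valve",onz("top",(386,224),.122).round(3))
E
```

```text
[0.54  0.132 0.105]
[0.536 0.049 0.105]
[0.465 0.164 0.105]
[0.455 0.082 0.105]
[ 0.465 -0.012  0.105]
cradle [ 0.537 -0.164  0.022]
cradle [ 0.544 -0.331  0.022]
cradle [ 0.37  -0.359  0.022]
cradle [ 0.353 -0.18   0.022]
tray [0.723 0.587 0.02 ]
tray [0.714 0.32  0.02 ]
tray [0.39  0.335 0.02 ]
tray [0.403 0.598 0.02 ]
valve [ 0.426 -0.114  0.122]
```

View pics/tc.png

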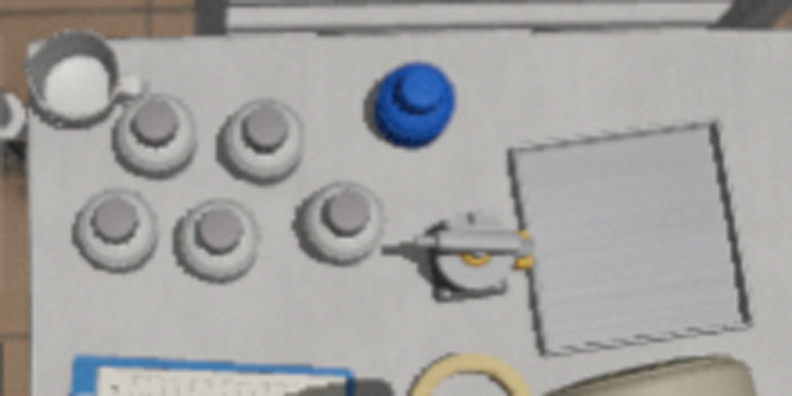

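View pics/sc.png

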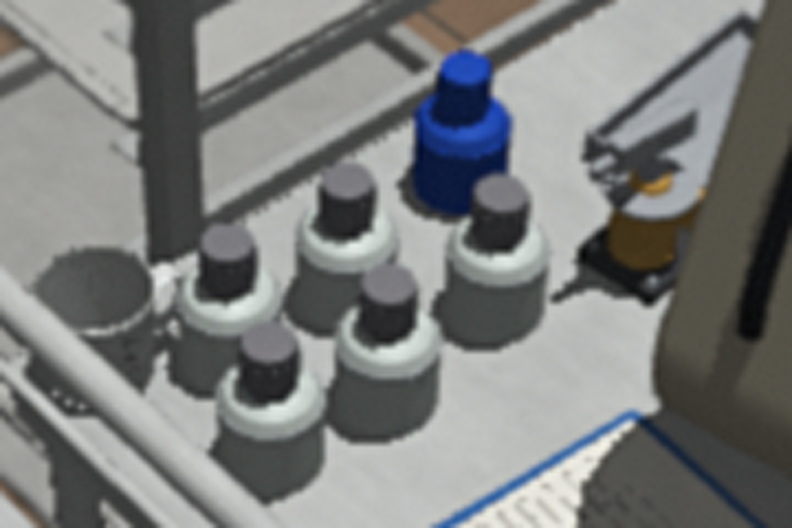

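Zoomed, the valve handle runs from its back end at crop (532,240) to its nose tip at (382,250), so it is near fully open. The cradle corners are at crop (511,150), (717,123), (750,325) and (543,355).

```bash
python3 - <<'E'
from h import *
c=lambda u:(u[0]/3.6+255-.36,u[1]/3.6+155-.36)
q=np.array([onz("top",c(u),.022)[:2] for u in[(511,150),(717,123),(750,325),(543,355)]]);C=q.mean(0)
ex=q[0]+q[1]-q[2]-q[3];ey=q[0]+q[3]-q[1]-q[2]
print(q.round(3).tolist(),C,np.linalg.norm(ex)/2,np.linalg.norm(ey)/2)
a=np.degrees(np.arctan2(ex[1],ex[0]));b=np.degrees(np.arctan2(-ey[0],ey[1]));print(a,b)
t=np.radians((a+b)/2);print("valve by cradle",C+.14*np.array([-np.sin(t),np.cos(t)]))
B=onz("top",c((532,240)),.122);N=onz("top",c((382,250)),.115);d=N-B
print("valve by bar",B+d*30/84,np.linalg.norm(d),np.degrees(np.arctan2(d[1],d[0])))
for n,u in dict(A=(155,115),B=(267,122),C=(115,215),D=(219,223),E=(349,207)).items():print(n,onz("top",c(u),.105).round(3))
print("scene caps",[onz("scene",(u[0]/4.4+225,u[1]/4.4+165),.105).round(3).tolist() for u in[(228,243),(348,182),(268,340),(388,284),(500,192)]])
print(r.tcp_to_tips)
E
```

```text
[[0.524, -0.162], [0.544, -0.337], [0.373, -0.356], [0.352, -0.182]] [ 0.44845862 -0.25903642] 0.17265713098891775 0.1757975334497815
6.463861071260602 6.81775210686767
valve by cradle [ 0.43226838 -0.11997573]
valve by bar [ 0.43140877 -0.11863297  0.1195    ] 0.11754294771602199 92.31896154077673
A [0.541 0.133 0.105]
B [0.534 0.044 0.105]
C [0.462 0.166 0.105]
D [0.454 0.084 0.105]
E [ 0.465 -0.019  0.105]
scene caps [[0.529, 0.138, 0.105], [0.522, 0.05, 0.105], [0.454, 0.17, 0.105], [0.443, 0.088, 0.105], [0.456, -0.014, 0.105]]
0.017
```

Request:
{"fn": "move_arm", "kwargs": {
  "targets": [
    [23,-20,0,0],
    [23,-20,0,0],
    [23,-20,0,0],
    [23,-20,0,0],
    [23,-20,0,0],
    [23,-20,0,0],
    [23,-20,0,0],
    [23,-20,0,0],
    [23,-20,0,0],
    [23,-20,0,0],
    [23,-20,0,0],
    [23,-20,0,0],
    [23,-20,0,0],
    [23,-20,0,0],
    [23,-20,0,0],
    [23,-20,0,0]
  ],
  "hand": 60
}}

```text
clock: 2.1
position: [0.4304, -0.1228, 0.248]
eef_rot: [[0.947, 0.32, -0.001], [0.32, -0.947, 0.0], [-0.0, -0.0, -1.0]]
wrist_force: [0.9, -0.7, -0.5]
finger_gap: 0.0515
grasp_force: 0.0
```

Request:
{"fn": "move_arm", "kwargs": {
  "targets": [
    [0,0,0,-0.17],
    [0,0,0,-0.17],
    [0,0,0,-0.17],
    [0,0,0,-0.17],
    [0,0,0,-0.17],
    [0,0,0,-0.17],
    [0,0,0,-0.17],
    [0,0,0,-0.17],
    [0,0,0,0]
  ]
}}

```text
clock: 3.22
position: [0.43, -0.1237, 0.248]
eef_rot: [[-0.113, 0.994, -0.001], [0.994, 0.113, 0.0], [0.0, -0.001, -1.0]]
wrist_force: [-0.4, 0.0, -0.0]
finger_gap: 0.0516
grasp_force: 0.0
```

```bash
python3 - <<'E'
from h import *
f=r.grab_frame("scene")[:,:,::-1];cv2.imwrite("pics/s1.png",cv2.resize(f[130:290,225:465],None,fx=3.3,fy=3.3,interpolation=cv2.INTER_CUBIC))
print(r.get_obs()['position'],r.get_obs()['joint_positions'])
# cap tops: bright-purple-grey disc by flood fill in both first pictures, triangulated
T=cv2.imread("pics/top0.png");S=cv2.imread("pics/scene0.png")
def disc(im,u):
    im=cv2.resize(im,None,fx=4,fy=4,interpolation=cv2.INTER_CUBIC)
    m=np.zeros((im.shape[0]+2,im.shape[1]+2),np.uint8)
    cv2.floodFill(im,m,(int(u[0]*4+2),int(u[1]*4+2)),0,(9,)*3,(9,)*3,cv2.FLOODFILL_FIXED_RANGE|cv2.FLOODFILL_MASK_ONLY)
    M=cv2.moments(m[1:-1,1:-1],True);x,y,w,h=cv2.boundingRect(m[1:-1,1:-1])
    return np.array([M['m10']/M['m00'],M['m01']/M['m00']])/4-.375,w/4,h/4
a=[(155,115),(267,122),(115,215),(219,223),(349,207)];b=[(228,243),(348,182),(268,340),(388,284),(500,192)]
for p,q in zip(a,b):
    p,*s=disc(T,(p[0]/3.6+254.6,p[1]/3.6+154.6));q,*t=disc(S,(q[0]/4.4+224.6,q[1]/4.4+164.6))
    o1,d1=ray("top",p);o2,d2=ray("scene",q)
    k=np.linalg.lstsq(np.c_[d1,-d2],o2-o1,rcond=None)[0];P=o1+k[0]*d1;Q=o2+k[1]*d2
    print(p.round(1),s,q.round(1),t,onz("top",p,.105).round(3),onz("scene",q,.105).round(3),((P+Q)/2).round(3),np.linalg.norm(P-Q).round(4))
E
```

```text
[ 0.43005719 -0.12375182  0.2480152 ] [-2.63478005e+01  3.85678554e+00 -1.48692704e+01  7.13069348e+01
 -5.76893265e-03  5.72485298e+01]
[296.8 188.6] [22.25, 22.5] [276.3 219.3] [11.5, 9.0] [0.536 0.135 0.105] [0.532 0.137 0.105] [0.536 0.135 0.102] 0.0014
[328.9 188.8] [11.75, 11.75] [303.4 205.4] [13.5, 9.25] [0.533 0.044 0.105] [0.526 0.049 0.105] [0.535 0.043 0.096] 0.002
[286.9 214.7] [13.0, 11.25] [283.3 241.1] [28.75, 17.0] [0.461 0.165 0.105] [0.461 0.172 0.105] [0.464 0.167 0.099] 0.0054
[316.1 217.7] [11.25, 10.5] [313.  228.7] [14.5, 12.0] [0.451 0.082 0.105] [0.445 0.087 0.105] [0.451 0.082 0.097] 0.0011
[352.  212.6] [11.0, 12.5] [338.7 208.4] [11.75, 8.0] [ 0.463 -0.02   0.105] [ 0.457 -0.014  0.105] [ 0.464 -0.021  0.095] 0.0015
```

View pics/s1.png

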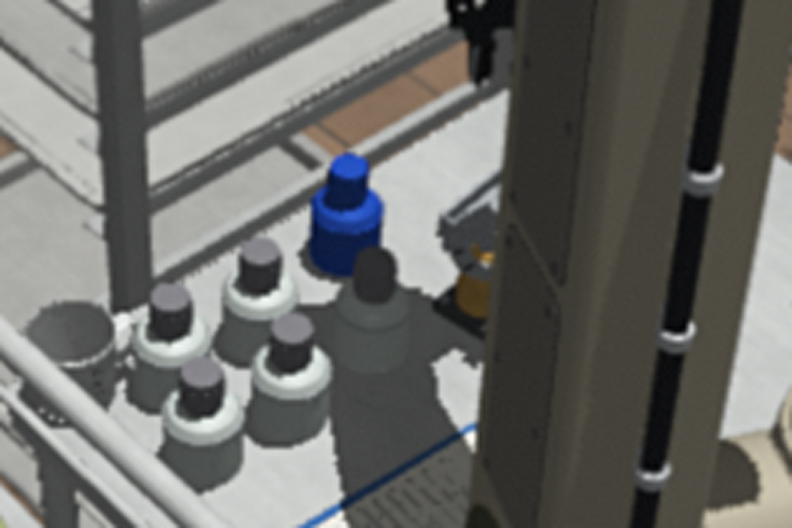

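Request:
{"fn": "move_arm", "kwargs": {
  "targets": [
    [0,0,20,0],
    [0,0,20,0],
    [0,0,20,0],
    [0,0,20,0],
    [0,0,20,0],
    [0,0,15,0],
    [0,0,12,0],
    [0,0,9,0],
    [0,0,0,0]
  ]
}}

```text
clock: 4.4
position: [0.4299, -0.1237, 0.1118]
eef_rot: [[-0.114, 0.993, -0.001], [0.993, 0.114, 0.0], [0.0, -0.001, -1.0]]
wrist_force: [-0.5, 0.1, 0.4]
finger_gap: 0.0511
grasp_force: 0.0
```

Request:
{"fn": "move_arm", "kwargs": {
  "targets": [
    [0,0,0,0],
    [0,0,0,0],
    [0,0,0,0],
    [0,0,0,0],
    [0,0,0,0],
    [0,0,0,0]
  ],
  "hand": 0
}}

```text
clock: 5.15
position: [0.4315, -0.1239, 0.1131]
eef_rot: [[-0.115, 0.993, 0.003], [0.993, 0.115, -0.0], [-0.0, 0.003, -1.0]]
wrist_force: [3.8, 3.8, 4.6]
finger_gap: 0.0138
grasp_force: 56.9
```

Request:
{"fn": "move_arm", "kwargs": {
  "targets": [
    [0,0,0,0.1],
    [0,0,0,0.12],
    [0,0,0,0.12],
    [0,0,0,0.12],
    [0,0,0,0.12],
    [0,0,0,0.12],
    [0,0,0,0]
  ]
}}

```text
clock: 6.02
position: [0.4298, -0.1236, 0.113]
eef_rot: [[0.553, 0.833, -0.0], [0.833, -0.553, -0.0], [-0.0, -0.0, -1.0]]
wrist_force: [-1.4, 2.8, 9.2]
finger_gap: 0.0138
grasp_force: 61.9
```

```bash
python3 - <<'E'
from h import *
print(r.get_obs()['moment'],r.get_obs()['wrist_force'],r.get_obs()['joint_positions'])
E
```

```text
[ 0.74424893  0.00097495 -0.11807999] [-1.36223335  2.83855475  9.22095862] [-2.63408299e+01  9.23783096e+00 -2.87559004e+01  5.20277222e+01
 -1.11348021e-02  9.72197215e+01]
```

Request:
{"fn": "move_arm", "kwargs": {
  "targets": [
    [0,0,0,0.12],
    [0,0,0,0.12],
    [0,0,0,0.12],
    [0,0,0,0.12],
    [0,0,0,0.12],
    [0,0,0,0.12],
    [0,0,0,0.08],
    [0,0,0,0.04],
    [0,0,0,0]
  ]
}}

```text
clock: 7.15
position: [0.4289, -0.1219, 0.1129]
eef_rot: [[0.989, 0.147, -0.002], [0.147, -0.989, 0.003], [-0.001, -0.004, -1.0]]
wrist_force: [-3.4, 9.6, 14.6]
finger_gap: 0.0132
grasp_force: 60.1
```

```bash
python3 - <<'E'
from h import *
print(r.get_obs()['moment'],r.get_obs()['wrist_force'],r.get_obs()['joint_positions'])
E
```

```text
[1.73413315 0.4393625  0.17396446] [-3.44397959  9.59154367 14.64915456] [-2.62829436e+01  9.20534410e+00 -2.88101191e+01  5.21638428e+01
  1.26682743e-01  1.45278401e+02]
```

Request:
{"fn": "move_arm", "kwargs": {
  "targets": [
    [0,0,0,0.03],
    [0,0,0,0.03],
    [0,0,0,0.03],
    [0,0,0,0.0]
  ]
}}

```text
clock: 7.65
position: [0.4285, -0.1218, 0.113]
eef_rot: [[0.998, 0.06, -0.003], [0.06, -0.998, 0.003], [-0.002, -0.003, -1.0]]
wrist_force: [-4.2, 8.5, 17.0]
finger_gap: 0.0127
grasp_force: 79.8
```

```bash
python3 - <<'E'
from h import *
print(r.get_obs()['moment'],r.get_obs()['wrist_force'],r.get_obs()['joint_positions'])
E
```

```text
[1.82601516 0.84767862 1.51348937] [-4.20731541  8.47856765 17.02089515] [-2.62693413e+01  9.19746101e+00 -2.88134914e+01  5.22011282e+01
  9.12206172e-02  1.50276500e+02]
```

Request:
{"fn": "move_arm", "kwargs": {
  "targets": [
    [0,0,0,0],
    [0,0,0,0],
    [0,0,0,0],
    [0,0,0,0]
  ],
  "hand": 60
}}

```text
clock: 8.15
position: [0.4301, -0.124, 0.1121]
eef_rot: [[0.998, 0.055, -0.001], [0.055, -0.998, -0.0], [-0.001, 0.0, -1.0]]
wrist_force: [0.2, 0.0, -0.3]
finger_gap: 0.0513
grasp_force: 0.0
```

Request:
{"fn": "move_arm", "kwargs": {
  "targets": [
    [0,0,-10,0],
    [0,0,-20,0],
    [0,0,-40,0],
    [0,0,-40,0],
    [0,0,-20,0],
    [0,0,0,0.06]
  ]
}}

```text
clock: 8.9
position: [0.4314, -0.1245, 0.2451]
eef_rot: [[1.0, -0.006, 0.004], [-0.006, -1.0, -0.002], [0.004, 0.002, -1.0]]
wrist_force: [0.1, 0.8, -0.5]
finger_gap: 0.0513
grasp_force: 0.0
```

```bash
python3 - <<'E'
from h import *
f=r.grab_frame("top")[:,:,::-1];cv2.imwrite("pics/t2.png",f)
o=r.get_obs();print(o['wrist_force'],o['position'],o['joint_positions'],o['eef_rot'])
E
```

```text
[-0.51221775 -0.13560901 -0.28636224] [ 0.43092774 -0.12424302  0.24413625] [-2.63501570e+01  3.87819970e+00 -1.53946597e+01  7.05474937e+01
 -1.29824482e-02  1.54102845e+02] [[ 0.99996506 -0.00790878  0.00270908]
 [-0.00790448 -0.99996749 -0.00159472]
 [ 0.0027216   0.00157325 -0.99999506]]
```

View pics/t2.png

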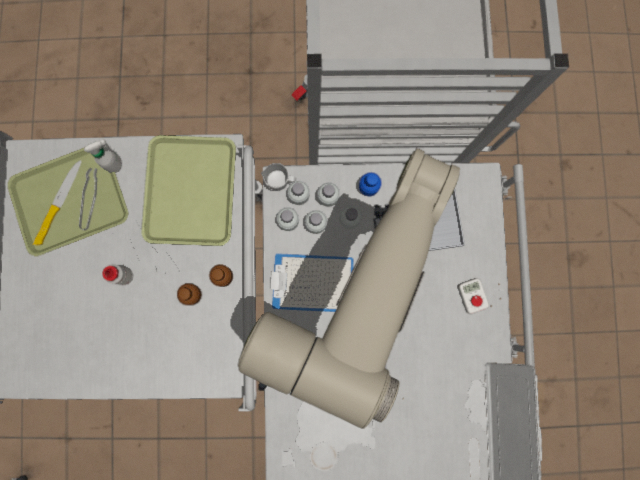

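The arm hides the valve. The cartridges are unmoved: caps at (298,187), (328,189), (287,214), (316,217) and (351,213).

Request:
{"fn": "move_arm", "kwargs": {
  "targets": [
    [0,0,0,-0.175],
    [0,0,0,-0.175],
    [0,0,0,-0.175],
    [0,0,0,-0.175],
    [0,0,0,-0.175],
    [0,0,0,-0.175],
    [0,0,0,-0.175],
    [0,0,0,-0.175],
    [0,0,0,-0.18],
    [0,0,0,0]
  ]
}}

```text
clock: 10.2
position: [0.4301, -0.1238, 0.2425]
eef_rot: [[-0.004, 1.0, -0.0], [1.0, 0.004, -0.0], [-0.0, -0.0, -1.0]]
wrist_force: [1.0, 0.2, 0.5]
finger_gap: 0.0513
grasp_force: 0.0
```

Request:
{"fn": "move_arm", "kwargs": {
  "targets": [
    [26,8,0,0],
    [26,8,0,0],
    [26,8,0,0],
    [26,8,0,0],
    [0,0,0,0],
    [0,0,0,0]
  ]
}}

```text
clock: 10.95
position: [0.4616, -0.0199, 0.2423]
eef_rot: [[-0.004, 1.0, -0.0], [1.0, 0.004, -0.0], [-0.0, -0.0, -1.0]]
wrist_force: [0.5, -0.8, -0.1]
finger_gap: 0.0509
grasp_force: 0.0
```

```bash
cat >>h.py <<'E'
def weigh(n=4):
    F=[]
    for i in range(n):
        r.grab_frame("top");o=r.get_obs();F.append(np.r_[o['wrist_force'],o['moment']])
    F=np.array(F);print("F",F.mean(0).round(2),"sdz",F[:,2].std().round(2),o['position'].round(4),o['clock'])
def caps(name=None,pred=None):
    f=r.grab_frame("top")[:,:,::-1]
    if name:cv2.imwrite(name,f)
    return f
E
python3 - <<'E'
from h import *
weigh();print(r.get_obs()['eef_rot'].round(3).tolist())
f=caps();cv2.imwrite("pics/t3.png",cv2.resize(f[155:265,255:475],None,fx=3.6,fy=3.6,interpolation=cv2.INTER_CUBIC))
E
```

```text
F [-0.04 -0.33 -0.17 -0.02 -0.   -0.  ] sdz 0.5 [ 0.4616 -0.0204  0.2423] 11.15
[[-0.003, 1.0, -0.0], [1.0, 0.003, -0.0], [-0.0, -0.0, -1.0]]
```

View pics/t3.png

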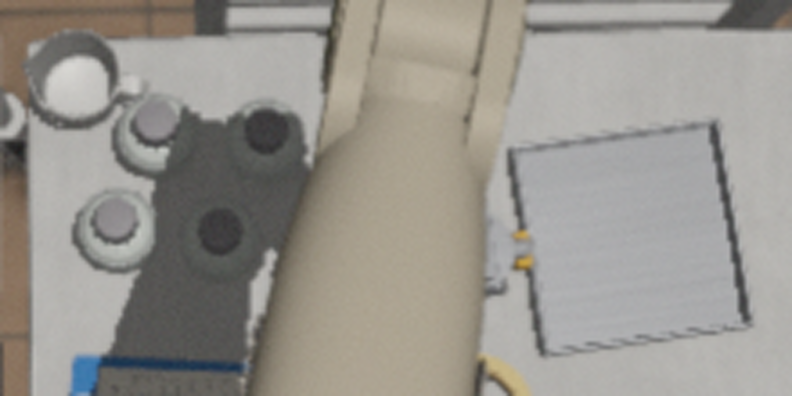

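The handle has turned away from the cradle edge: only the yellow mark at (523,250) is left there. The cartridges are still in place. Now I'll take cartridge E.

Request:
{"fn": "move_arm", "kwargs": {
  "targets": [
    [0,0,25,0],
    [0,0,25,0],
    [0,0,25,0],
    [0,0,25,0],
    [0,0,20,0],
    [0,0,12,0],
    [0,0,10,0],
    [0,0,10,0],
    [0,0,0,0]
  ]
}}

```text
clock: 12.32
position: [0.4613, -0.0196, 0.0898]
eef_rot: [[-0.005, 1.0, -0.001], [1.0, 0.005, 0.0], [0.0, -0.001, -1.0]]
wrist_force: [0.2, -0.3, 0.9]
finger_gap: 0.0518
grasp_force: 0.0
```

Request:
{"fn": "move_arm", "kwargs": {
  "targets": [
    [0,0,0,0],
    [0,0,0,0],
    [0,0,0,0],
    [0,0,0,0],
    [0,0,0,0]
  ],
  "hand": 0
}}

```text
clock: 12.95
position: [0.4615, -0.0197, 0.0907]
eef_rot: [[-0.005, 1.0, -0.0], [1.0, 0.005, -0.0], [-0.0, -0.0, -1.0]]
wrist_force: [-3.5, -0.8, 4.9]
finger_gap: 0.0325
grasp_force: 59.5
```

Request:
{"fn": "move_arm", "kwargs": {
  "targets": [
    [0,0,-8,0],
    [0,0,-12,0],
    [0,0,-20,0],
    [0,0,-25,0],
    [0,0,-25,0],
    [0,0,-25,0],
    [0,0,-15,0],
    [0,0,0,0],
    [0,0,0,0],
    [0,0,0,0],
    [0,0,0,0]
  ]
}}

```text
clock: 14.32
position: [0.4613, -0.0196, 0.2195]
eef_rot: [[-0.005, 1.0, -0.001], [1.0, 0.005, 0.0], [0.0, -0.001, -1.0]]
wrist_force: [0.8, 0.1, -6.7]
finger_gap: 0.0327
grasp_force: 60.7
```

```bash
python3 - <<'E'
from h import *
weigh(8)
E
```

```text
F [-0.03  0.29 -6.09 -0.   -0.01 -0.  ] sdz 0.61 [ 0.4617 -0.0197  0.2203] 14.725
```

Request:
{"fn": "move_arm", "kwargs": {
  "targets": [
    [0,0,-20,0],
    [0,0,-20,0],
    [-20,3,0,0],
    [-30,3,0,0],
    [-30,4,0,0],
    [-30,4,0,0],
    [-30,4,0,0],
    [-30,4,0,0],
    [-30,4,0,0],
    [-30,3,0,0],
    [-25,3,0,0],
    [-20,2,0,0],
    [0,0,0,0],
    [0,0,0,0],
    [0,0,0,0]
  ]
}}

```text
clock: 16.6
position: [0.4971, -0.2937, 0.2604]
eef_rot: [[-0.006, 1.0, -0.0], [1.0, 0.006, 0.0], [0.0, -0.0, -1.0]]
wrist_force: [-0.1, -0.4, -5.5]
finger_gap: 0.0326
grasp_force: 61.1
```

```bash
python3 - <<'E'
from h import *
weigh(4)
E
```

```text
F [ 0.18 -0.27 -6.21 -0.03 -0.01  0.01] sdz 0.22 [ 0.4972 -0.294   0.2605] 16.8
```

Request:
{"fn": "move_arm", "kwargs": {
  "targets": [
    [0,-3,25,0],
    [0,0,30,0],
    [0,0,30,0],
    [0,0,30,0],
    [0,0,20,0],
    [0,0,12,0],
    [0,0,8,0],
    [0,0,5,0],
    [0,0,3,0],
    [0,0,2,0],
    [0,0,1,0],
    [0,0,0,0]
  ]
}}

```text
clock: 18.3
position: [0.4943, -0.2947, 0.0948]
eef_rot: [[-0.005, 1.0, 0.0], [1.0, 0.005, -0.001], [-0.001, 0.0, -1.0]]
wrist_force: [-0.9, 0.1, -3.3]
finger_gap: 0.0327
grasp_force: 61.7
```

Request:
{"fn": "move_arm", "kwargs": {
  "targets": [
    [0,0,1,0],
    [0,0,0,0],
    [0,0,0,0]
  ]
}}

```text
clock: 18.68
position: [0.4943, -0.2949, 0.0947]
eef_rot: [[-0.005, 1.0, 0.001], [1.0, 0.005, -0.001], [-0.001, 0.001, -1.0]]
wrist_force: [-3.8, 1.0, 4.5]
finger_gap: 0.0327
grasp_force: 62.4
```

Request:
{"fn": "move_arm", "kwargs": {
  "targets": [
    [0,0,0,0],
    [0,0,0,0],
    [0,0,0,0],
    [0,0,-15,0],
    [0,0,-30,0],
    [0,0,-30,0],
    [0,0,-30,0],
    [0,0,-30,0]
  ],
  "hand": 60
}}

```text
clock: 19.68
position: [0.4942, -0.2946, 0.2305]
eef_rot: [[-0.005, 1.0, 0.001], [1.0, 0.005, -0.001], [-0.001, 0.001, -1.0]]
wrist_force: [0.0, -0.8, 0.1]
finger_gap: 0.0512
grasp_force: 0.0
```

```bash
cat >>h.py <<'E'
def disc(im,u,t=9):
    im=cv2.resize(im,None,fx=4,fy=4,interpolation=cv2.INTER_CUBIC)
    m=np.zeros((im.shape[0]+2,im.shape[1]+2),np.uint8)
    cv2.floodFill(im,m,(int(u[0]*4+2),int(u[1]*4+2)),0,(t,)*3,(t,)*3,cv2.FLOODFILL_FIXED_RANGE|cv2.FLOODFILL_MASK_ONLY)
    M=cv2.moments(m[1:-1,1:-1],True);x,y,w,h=cv2.boundingRect(m[1:-1,1:-1])
    return np.array([M['m10']/M['m00'],M['m01']/M['m00']])/4-.375,w/4,h/4
KN=dict(A=(.537,.134),B=(.533,.044),C=(.461,.166),D=(.452,.082))
def check(names):
    f=r.grab_frame("top")[:,:,::-1].copy()
    for n in names:
        u=proj("top",[*KN[n],.105])[0];p,w,h=disc(f,u);print(n,onz("top",p,.105).round(3)[:2],w,h)
    return f
E
python3 - <<'E'
from h import *
f=check("ABCD");cv2.imwrite("pics/t4.png",f)
E
```

```text
A [0.536 0.135] 22.75 22.25
B [0.528 0.047] 20.5 22.0
C [0.461 0.165] 12.5 11.0
D [0.45  0.082] 12.0 10.5
```

Request:
{"fn": "move_arm", "kwargs": {
  "targets": [
    [30,-3,-5,0],
    [40,-5,-5,0],
    [40,-5,0,0],
    [40,-5,0,0],
    [40,-5,0,0],
    [40,-5,0,0],
    [40,-5,0,0],
    [40,-4,0,0],
    [40,-3,0,0],
    [27,-2,0,0],
    [0,0,0,0],
    [0,0,0,0]
  ]
}}

```text
clock: 21.22
position: [0.4504, 0.0819, 0.2387]
eef_rot: [[-0.005, 1.0, 0.001], [1.0, 0.005, -0.001], [-0.001, 0.001, -1.0]]
wrist_force: [-0.4, -0.7, -0.2]
finger_gap: 0.0512
grasp_force: 0.0
```

Request:
{"fn": "move_arm", "kwargs": {
  "targets": [
    [0,0,25,0],
    [0,0,25,0],
    [0,0,25,0],
    [0,0,25,0],
    [0,0,20,0],
    [0,0,12,0],
    [0,0,10,0],
    [0,0,7,0],
    [0,0,0,0]
  ]
}}

```text
clock: 22.35
position: [0.4501, 0.0822, 0.0891]
eef_rot: [[-0.005, 1.0, -0.0], [1.0, 0.005, -0.0], [-0.0, -0.0, -1.0]]
wrist_force: [0.4, -0.6, 0.6]
finger_gap: 0.0511
grasp_force: 0.0
```

Request:
{"fn": "move_arm", "kwargs": {
  "targets": [
    [0,0,0,0],
    [0,0,0,0],
    [0,0,0,0],
    [0,0,0,0],
    [0,0,0,0]
  ],
  "hand": 0
}}

```text
clock: 22.98
position: [0.45, 0.0823, 0.0896]
eef_rot: [[-0.005, 1.0, -0.0], [1.0, 0.005, -0.0], [-0.0, -0.0, -1.0]]
wrist_force: [-4.2, -0.2, 5.8]
finger_gap: 0.0328
grasp_force: 59.6
```

Request:
{"fn": "move_arm", "kwargs": {
  "targets": [
    [0,0,-8,0],
    [0,0,-12,0],
    [0,0,-20,0],
    [0,0,-25,0],
    [0,0,-30,0],
    [0,0,-30,0],
    [0,0,-30,0],
    [0,0,-15,0],
    [0,0,0,0],
    [0,0,0,0],
    [0,0,0,0]
  ]
}}

```text
clock: 24.35
position: [0.4495, 0.0822, 0.258]
eef_rot: [[-0.005, 1.0, -0.002], [1.0, 0.005, -0.0], [-0.0, -0.002, -1.0]]
wrist_force: [-0.1, -0.0, -4.7]
finger_gap: 0.0329
grasp_force: 60.4
```

```bash
python3 - <<'E'
from h import *
weigh(8)
E
```

```text
F [ 0.07  0.08 -4.52 -0.01 -0.01  0.01] sdz 0.21 [0.4502 0.0823 0.2592] 24.75
```

Request:
{"fn": "move_arm", "kwargs": {
  "targets": [
    [20,1,0,0],
    [30,2,0,0],
    [35,2,0,0],
    [35,2,0,0],
    [35,2,0,0],
    [35,2,0,0],
    [35,2,0,0],
    [35,2,0,0],
    [30,3,0,0],
    [20,2,0,0],
    [10,0,0,0],
    [0,0,0,0],
    [0,0,0,0]
  ]
}}

```text
clock: 26.38
position: [0.4686, 0.4016, 0.2592]
eef_rot: [[-0.004, 1.0, -0.0], [1.0, 0.004, -0.001], [-0.001, -0.0, -1.0]]
wrist_force: [0.3, 0.5, -4.1]
finger_gap: 0.0328
grasp_force: 60.2
```

Request:
{"fn": "move_arm", "kwargs": {
  "targets": [
    [0,0,25,0],
    [0,0,30,0],
    [0,0,30,0],
    [0,0,30,0],
    [0,0,20,0],
    [0,0,12,0],
    [0,0,8,0],
    [0,0,5,0],
    [0,0,3,0],
    [0,0,2,0],
    [0,0,0,0],
    [0,0,0,0]
  ]
}}

```text
clock: 27.88
position: [0.4687, 0.4025, 0.0945]
eef_rot: [[-0.005, 1.0, 0.0], [1.0, 0.005, 0.0], [0.0, 0.0, -1.0]]
wrist_force: [-0.9, 0.9, -4.7]
finger_gap: 0.0328
grasp_force: 60.3
```

Contact is expected at 0.0896 + 0.003 = 0.0926.

Request:
{"fn": "move_arm", "kwargs": {
  "targets": [
    [0,0,1,0],
    [0,0,1,0],
    [0,0,1,0],
    [0,0,0,0],
    [0,0,0,0]
  ]
}}

```text
clock: 28.5
position: [0.4687, 0.4026, 0.0925]
eef_rot: [[-0.005, 1.0, 0.001], [1.0, 0.005, 0.001], [0.001, 0.001, -1.0]]
wrist_force: [-3.6, -1.5, 5.9]
finger_gap: 0.0327
grasp_force: 61.3
```

Request:
{"fn": "move_arm", "kwargs": {
  "targets": [
    [0,0,0,0],
    [0,0,0,0],
    [0,0,0,0],
    [0,0,-15,0],
    [0,0,-30,0],
    [0,0,-30,0],
    [0,0,-30,0],
    [0,0,-30,0],
    [0,0,-15,0],
    [0,0,0,0]
  ],
  "hand": 60
}}

```text
clock: 29.75
position: [0.4692, 0.4027, 0.2427]
eef_rot: [[-0.005, 1.0, 0.002], [1.0, 0.005, 0.001], [0.001, 0.002, -1.0]]
wrist_force: [-0.1, -0.0, -0.3]
finger_gap: 0.0514
grasp_force: 0.0
```

```bash
python3 - <<'E'
from h import *
f=check("ABC");cv2.imwrite("pics/t5.png",f);print(r.get_obs()['position'])
E
```

```text
A [0.54  0.132] 13.5 12.0
B [0.533 0.044] 11.75 11.5
C [0.461 0.165] 13.0 10.75
[0.46871755 0.40240557 0.2412625 ]
```

View pics/t5.png

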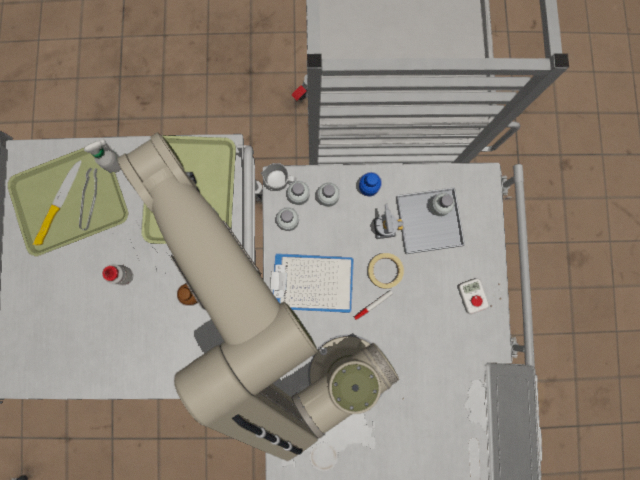

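The valve nose now points up the picture at about (386,210), so it is shut. E stands in the cradle at (443,203). A, B and C are in place. Next I'll take C.

Request:
{"fn": "move_arm", "kwargs": {
  "targets": [
    [-20,0,0,0],
    [-35,-1,0,0],
    [-35,-1,0,0],
    [-35,-1,0,0],
    [-35,-1,0,0],
    [-35,-1,0,0],
    [-25,-1,0,0],
    [-17,-1,0,0],
    [0,0,0,0],
    [0,0,20,0],
    [0,0,25,0],
    [0,0,25,0],
    [0,0,25,0],
    [0,0,20,0],
    [0,0,12,0],
    [0,0,10,0],
    [0,0,8,0],
    [0,0,6,0],
    [0,0,0,0]
  ]
}}

```text
clock: 32.17
position: [0.4627, 0.1653, 0.0901]
eef_rot: [[-0.005, 1.0, -0.0], [1.0, 0.005, -0.0], [-0.0, -0.0, -1.0]]
wrist_force: [0.2, -0.9, 0.2]
finger_gap: 0.0515
grasp_force: 0.0
```

Request:
{"fn": "move_arm", "kwargs": {
  "targets": [
    [0,0,0,0],
    [0,0,0,0],
    [0,0,0,0],
    [0,0,0,0],
    [0,0,0,0]
  ],
  "hand": 0
}}

```text
clock: 32.8
position: [0.4621, 0.1653, 0.0905]
eef_rot: [[-0.005, 1.0, -0.001], [1.0, 0.005, -0.0], [-0.0, -0.001, -1.0]]
wrist_force: [-4.6, -0.6, 5.9]
finger_gap: 0.0327
grasp_force: 59.5
```

Request:
{"fn": "move_arm", "kwargs": {
  "targets": [
    [0,0,-8,0],
    [0,0,-12,0],
    [0,0,-20,0],
    [0,0,-25,0],
    [0,0,-30,0],
    [0,0,-30,0],
    [0,0,-30,0],
    [0,0,-15,0],
    [0,0,0,0],
    [0,0,0,0],
    [0,0,0,0]
  ]
}}

```text
clock: 34.17
position: [0.4621, 0.1652, 0.2589]
eef_rot: [[-0.005, 1.0, -0.002], [1.0, 0.005, -0.001], [-0.001, -0.003, -1.0]]
wrist_force: [-0.9, 0.6, -6.6]
finger_gap: 0.0327
grasp_force: 60.2
```

```bash
python3 - <<'E'
from h import *
weigh(8)
E
```

```text
F [-0.07  0.09 -5.83 -0.   -0.01  0.  ] sdz 0.4 [0.4628 0.1653 0.2602] 34.575
```

Request:
{"fn": "move_arm", "kwargs": {
  "targets": [
    [-20,-2,0,0],
    [-35,-4,0,0],
    [-35,-4,0,0],
    [-35,-4,0,0],
    [-35,-4,0,0],
    [-35,-4,0,0],
    [-35,-4,0,0],
    [-35,-4,0,0],
    [-35,-4,0,0],
    [-35,-4,0,0],
    [-35,-4,0,0],
    [-35,-4,0,0],
    [-35,-2,0,0],
    [-20,-2,0,0],
    [-10,0,0,0],
    [0,0,0,0],
    [0,0,0,0],
    [0,0,0,0]
  ]
}}

```text
clock: 36.83
position: [0.4153, -0.304, 0.2604]
eef_rot: [[-0.006, 1.0, 0.0], [1.0, 0.006, 0.0], [0.0, 0.0, -1.0]]
wrist_force: [-0.4, -1.0, -5.2]
finger_gap: 0.0326
grasp_force: 59.9
```

Request:
{"fn": "move_arm", "kwargs": {
  "targets": [
    [0,0,25,0],
    [0,0,30,0],
    [0,0,30,0],
    [0,0,30,0],
    [0,0,18,0],
    [0,0,12,0],
    [0,0,8,0],
    [0,0,5,0],
    [0,0,3,0],
    [0,0,2,0],
    [0,0,1,0],
    [0,0,0,0]
  ]
}}

```text
clock: 38.33
position: [0.4152, -0.305, 0.0964]
eef_rot: [[-0.005, 1.0, 0.0], [1.0, 0.005, -0.0], [-0.0, 0.0, -1.0]]
wrist_force: [0.7, 0.1, -6.0]
finger_gap: 0.0327
grasp_force: 60.0
```

Request:
{"fn": "move_arm", "kwargs": {
  "targets": [
    [0,-2,0,0],
    [0,0,1,0],
    [0,0,1,0],
    [0,0,1,0],
    [0,0,0,0],
    [0,0,0,0]
  ]
}}

```text
clock: 39.08
position: [0.4132, -0.3053, 0.0944]
eef_rot: [[-0.005, 1.0, 0.0], [1.0, 0.005, -0.001], [-0.001, 0.0, -1.0]]
wrist_force: [-3.5, 0.3, 5.3]
finger_gap: 0.0329
grasp_force: 61.3
```

Request:
{"fn": "move_arm", "kwargs": {
  "targets": [
    [0,0,0,0],
    [0,0,0,0],
    [0,0,0,0],
    [0,0,-15,0],
    [0,0,-30,0],
    [0,0,-30,0],
    [0,0,-30,0],
    [0,0,-30,0],
    [0,0,-15,0],
    [0,0,0,0]
  ],
  "hand": 60
}}

```text
clock: 40.33
position: [0.4137, -0.3054, 0.2445]
eef_rot: [[-0.005, 1.0, 0.002], [1.0, 0.005, -0.002], [-0.002, 0.002, -1.0]]
wrist_force: [-0.7, 0.2, -1.4]
finger_gap: 0.051
grasp_force: 0.0
```

```bash
python3 - <<'E'
from h import *
f=check("AB");cv2.imwrite("pics/t6.png",f);print(r.get_obs()['position'])
E
```

```text
A [0.539 0.132] 12.5 12.0
B [0.533 0.044] 11.75 11.75
[ 0.41323691 -0.3049791   0.2432981 ]
```

```bash
python3 - <<'E'
from h import *
for z in(.3,.4,.5):print(z,onz("top",(418,149),z).round(3),onz("top",(458,165),z).round(3),onz("top",(400,190),z).round(3))
print("joint5 ctr?",r.get_obs()['joint_positions'])
E
```

```text
0.3 [ 0.593 -0.18   0.3  ] [ 0.55  -0.282  0.3  ] [ 0.487 -0.129  0.3  ]
0.4 [ 0.566 -0.161  0.4  ] [ 0.526 -0.256  0.4  ] [ 0.467 -0.114  0.4  ]
0.5 [ 0.539 -0.142  0.5  ] [ 0.501 -0.23   0.5  ] [ 0.447 -0.098  0.5  ]
joint5 ctr? [-4.53885183e+01  1.11940068e+01 -6.97145941e+00  7.18016938e+01
 -1.66488020e-03  4.43228472e+01]
```

Request:
{"fn": "move_arm", "kwargs": {
  "targets": [
    [30,4,0,0],
    [35,8,0,0],
    [35,9,0,0],
    [35,9,0,0],
    [35,9,0,0],
    [35,9,0,0],
    [35,9,0,0],
    [35,9,0,0],
    [35,9,0,0],
    [20,5,0,0],
    [19,0,0,0],
    [0,0,0,0],
    [0,0,0,0]
  ]
}}

```text
clock: 42.0
position: [0.4909, 0.0442, 0.2423]
eef_rot: [[-0.005, 1.0, -0.002], [1.0, 0.005, -0.0], [-0.0, -0.002, -1.0]]
wrist_force: [-0.3, 0.4, 0.3]
finger_gap: 0.0512
grasp_force: 0.0
```

```bash
python3 - <<'E'
from h import *
for n in("scene","top"):
    f=r.grab_frame(n)[:,:,::-1];cv2.imwrite(f"pics/{n}7.png",f)
print(r.get_obs()['position'])
E
```

```text
[0.49121116 0.0438395  0.24279608]
```

View pics/scene7.png

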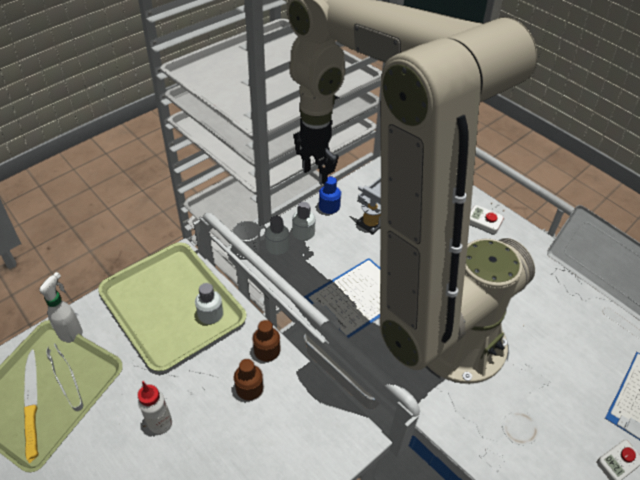

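The D cartridge stands well inside the green tray at (208,303). The wrist, around (305,15) to (330,75), reaches little beyond the tool axis, so B is safe to approach carefully.

Request:
{"fn": "move_arm", "kwargs": {
  "targets": [
    [0,7,0,0],
    [0,7,0,0],
    [0,7,0,0],
    [0,7,0,0],
    [0,7,0,0],
    [0,7,0,0],
    [0,0,0,0],
    [0,0,0,0]
  ]
}}

```text
clock: 43.1
position: [0.5333, 0.0447, 0.2432]
eef_rot: [[-0.005, 1.0, -0.0], [1.0, 0.005, -0.0], [-0.0, -0.0, -1.0]]
wrist_force: [-0.6, 0.1, -0.5]
finger_gap: 0.0515
grasp_force: 0.0
```

Request:
{"fn": "move_arm", "kwargs": {
  "targets": [
    [0,0,25,0],
    [0,0,25,0],
    [0,0,25,0],
    [0,0,25,0],
    [0,0,20,0],
    [0,0,12,0],
    [0,0,10,0],
    [0,0,10,0],
    [0,0,0,0]
  ]
}}

```text
clock: 44.22
position: [0.533, 0.0447, 0.0907]
eef_rot: [[-0.005, 1.0, -0.001], [1.0, 0.005, -0.0], [-0.0, -0.001, -1.0]]
wrist_force: [-0.1, 0.6, 0.4]
finger_gap: 0.0512
grasp_force: 0.0
```

Request:
{"fn": "move_arm", "kwargs": {
  "targets": [
    [0,0,0,0],
    [0,0,0,0],
    [0,0,0,0],
    [0,0,0,0],
    [0,0,0,0]
  ],
  "hand": 0
}}

```text
clock: 44.85
position: [0.5335, 0.0446, 0.0916]
eef_rot: [[-0.005, 1.0, 0.0], [1.0, 0.005, -0.0], [-0.0, 0.0, -1.0]]
wrist_force: [-1.9, -0.2, 2.3]
finger_gap: 0.0326
grasp_force: 59.4
```

Request:
{"fn": "move_arm", "kwargs": {
  "targets": [
    [0,0,-8,0],
    [0,0,-12,0],
    [0,0,-20,0],
    [0,0,-25,0],
    [0,0,-30,0],
    [0,0,-30,0],
    [0,0,-30,0],
    [0,0,-15,0],
    [0,0,0,0],
    [0,0,0,0],
    [0,0,0,0]
  ]
}}

```text
clock: 46.22
position: [0.5327, 0.0447, 0.2599]
eef_rot: [[-0.005, 1.0, -0.003], [1.0, 0.005, 0.0], [0.0, -0.003, -1.0]]
wrist_force: [0.0, 0.3, -3.4]
finger_gap: 0.0328
grasp_force: 59.6
```

```bash
python3 - <<'E'
from h import *
weigh(8)
E
```

```text
F [-0.42  0.07 -2.6  -0.01 -0.02  0.01] sdz 0.4 [0.5334 0.0447 0.2612] 46.625
```

Request:
{"fn": "move_arm", "kwargs": {
  "targets": [
    [0,-15,0,0],
    [0,-20,0,0],
    [0,-20,0,0],
    [20,-8,0,0],
    [35,0,0,0],
    [35,0,0,0],
    [35,0,0,0],
    [35,0,0,0],
    [35,0,0,0],
    [35,0,0,0],
    [35,0,0,0],
    [35,0,0,0],
    [35,0,0,0],
    [35,0,0,0],
    [35,0,0,0],
    [25,0,0,0],
    [15,0,0,0],
    [0,0,0,0],
    [0,0,0,0],
    [0,0,0,0]
  ]
}}

```text
clock: 49.12
position: [0.4682, 0.4885, 0.2616]
eef_rot: [[-0.004, 1.0, 0.0], [1.0, 0.004, -0.0], [-0.0, 0.0, -1.0]]
wrist_force: [0.6, 0.3, -2.4]
finger_gap: 0.0325
grasp_force: 60.0
```

Request:
{"fn": "move_arm", "kwargs": {
  "targets": [
    [0,0,25,0],
    [0,0,30,0],
    [0,0,30,0],
    [0,0,30,0],
    [0,0,20,0],
    [0,0,12,0],
    [0,0,8,0],
    [0,0,5,0],
    [0,0,3,0],
    [0,0,2,0],
    [0,0,1,0],
    [0,0,0,0],
    [0,0,0,0]
  ]
}}

```text
clock: 50.75
position: [0.4683, 0.4894, 0.0954]
eef_rot: [[-0.005, 1.0, 0.0], [1.0, 0.005, 0.0], [0.0, 0.0, -1.0]]
wrist_force: [-0.8, 0.0, -1.9]
finger_gap: 0.0327
grasp_force: 60.2
```

Request:
{"fn": "move_arm", "kwargs": {
  "targets": [
    [0,0,1,0],
    [0,0,1,0],
    [0,0,1,0],
    [0,0,0,0],
    [0,0,0,0]
  ]
}}

```text
clock: 51.38
position: [0.4682, 0.4898, 0.0943]
eef_rot: [[-0.005, 1.0, 0.001], [1.0, 0.005, 0.001], [0.001, 0.001, -1.0]]
wrist_force: [-2.8, -0.9, 8.2]
finger_gap: 0.0323
grasp_force: 61.2
```

Request:
{"fn": "move_arm", "kwargs": {
  "targets": [
    [0,0,0,0],
    [0,0,0,0],
    [0,0,0,0],
    [0,0,-15,0],
    [0,0,-30,0],
    [0,0,-30,0],
    [0,0,-30,0],
    [0,0,-30,0],
    [0,0,-15,0],
    [0,0,0,0]
  ],
  "hand": 60
}}

```text
clock: 52.62
position: [0.4688, 0.4898, 0.2438]
eef_rot: [[-0.005, 1.0, 0.002], [1.0, 0.005, 0.002], [0.002, 0.002, -1.0]]
wrist_force: [0.4, -1.1, 0.4]
finger_gap: 0.0515
grasp_force: 0.0
```

```bash
python3 - <<'E'
from h import *
f=check("A");cv2.imwrite("pics/t8.png",f);print(r.get_obs()['position'])
E
```

```text
A [0.54  0.132] 14.0 12.0
[0.46830207 0.48941867 0.24221001]
```

Request:
{"fn": "move_arm", "kwargs": {
  "targets": [
    [-20,0,0,0],
    [-35,0,0,0],
    [-35,0,0,0],
    [-35,0,0,0],
    [-35,0,0,0],
    [-35,0,0,0],
    [-35,0,0,0],
    [-35,0,0,0],
    [-35,0,0,0],
    [-30,0,0,0],
    [-20,0,0,0],
    [-8,0,0,0],
    [0,0,0,0.15],
    [0,0,0,0.16],
    [0,0,0,0.16],
    [0,0,0,0.16],
    [0,0,0,0.15],
    [0,0,0,0],
    [0,0,0,0]
  ]
}}

```text
clock: 55.05
position: [0.4698, 0.1316, 0.2418]
eef_rot: [[0.698, 0.716, -0.001], [0.716, -0.698, -0.0], [-0.001, -0.0, -1.0]]
wrist_force: [-0.9, 0.1, -0.3]
finger_gap: 0.0513
grasp_force: 0.0
```

Request:
{"fn": "move_arm", "kwargs": {
  "targets": [
    [6,6,0,0],
    [6,6,0,0],
    [6,6,0,0],
    [6,6,0,0],
    [6,6,0,0],
    [6,6,0,0],
    [6,6,0,0],
    [6,6,0,0],
    [2,2,0,0],
    [0,0,0,0],
    [0,0,0,0]
  ]
}}

```text
clock: 56.42
position: [0.5404, 0.1321, 0.2423]
eef_rot: [[0.7, 0.714, -0.0], [0.714, -0.7, -0.0], [-0.0, -0.0, -1.0]]
wrist_force: [-0.0, -0.3, 0.1]
finger_gap: 0.0516
grasp_force: 0.0
```

```bash
python3 - <<'E'
from h import *
weigh(3)
print(onz("top",(291,178.5),.08),onz("top",(274,176),.103))
f=r.grab_frame("scene")[:,:,::-1];cv2.imwrite("pics/s9.png",cv2.resize(f[130:290,185:425],None,fx=3.3,fy=3.3,interpolation=cv2.INTER_CUBIC))
E
```

```text
F [ 0.08  0.26 -0.34 -0.03  0.02 -0.01] sdz 0.37 [0.5405 0.1321 0.2424] 56.575
[0.57088965 0.15241695 0.08      ] [0.57393136 0.20035272 0.103     ]
```

View pics/s9.png

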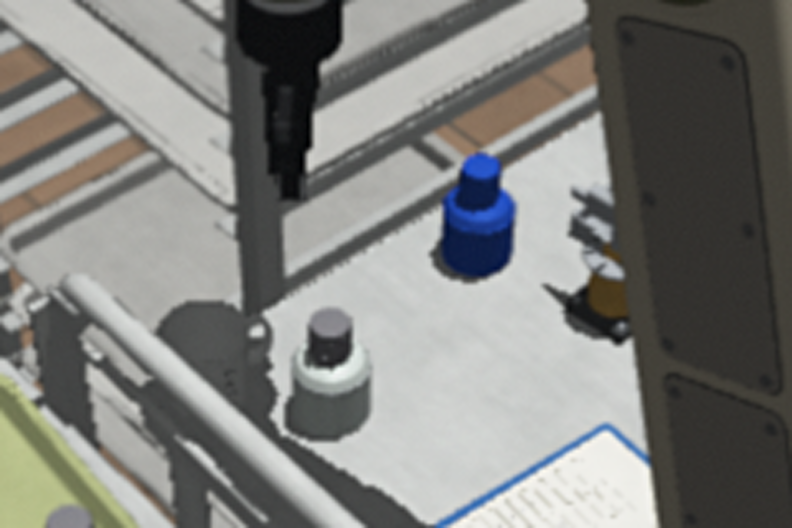

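A has been knocked: its cap is now at crop (330,324), scene pixel (285,228), instead of (276,219).

```bash
python3 - <<'E'
from h import *
print(onz("scene",(330/3.3+184.65,324/3.3+129.65),.105)+[.007,-.005,0])
f=r.grab_frame("top")[:,:,::-1].copy();cv2.imwrite("pics/t9.png",f)
cv2.imwrite("pics/t9c.png",cv2.resize(f[155:265,240:420],None,fx=4.4,fy=4.4,interpolation=cv2.INTER_CUBIC))
E
```

```text
[0.50173955 0.13477459 0.105     ]
```

View pics/t9c.png

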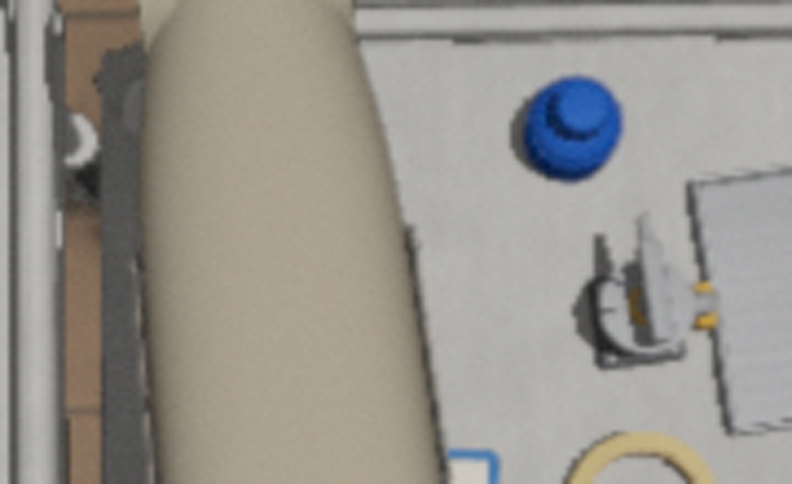

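The arm hides A in the top view; the valve is still shut, with its nose up at crop (643,215). I'll move to A's new place.

Request:
{"fn": "move_arm", "kwargs": {
  "targets": [
    [-8,-10,0,0],
    [-8,-11,0,0],
    [-9,-10,0,0],
    [0,0,0,0],
    [0,0,20,0],
    [0,0,25,0],
    [0,0,25,0],
    [0,0,20,0],
    [0,0,15,0],
    [0,0,10,0],
    [0,0,10,0],
    [0,0,10,0],
    [0,0,10,0],
    [0,0,7,0],
    [0,0,0,0]
  ]
}}

```text
clock: 58.55
position: [0.5006, 0.1358, 0.0897]
eef_rot: [[0.7, 0.714, -0.001], [0.714, -0.7, -0.0], [-0.001, -0.001, -1.0]]
wrist_force: [0.4, 0.6, 0.1]
finger_gap: 0.0509
grasp_force: 0.0
```

Request:
{"fn": "move_arm", "kwargs": {
  "targets": [
    [0,0,0,0],
    [0,0,0,0],
    [0,0,0,0],
    [0,0,0,0],
    [0,0,0,0]
  ],
  "hand": 0
}}

```text
clock: 59.18
position: [0.5012, 0.1361, 0.0907]
eef_rot: [[0.7, 0.715, 0.001], [0.715, -0.7, 0.0], [0.001, 0.0, -1.0]]
wrist_force: [-1.8, 2.4, 5.7]
finger_gap: 0.0327
grasp_force: 59.6
```

Request:
{"fn": "move_arm", "kwargs": {
  "targets": [
    [0,0,-8,0],
    [0,0,-12,0],
    [0,0,-20,0],
    [0,0,-25,0],
    [0,0,-30,0],
    [0,0,-30,0],
    [0,0,-30,0],
    [0,0,-15,0],
    [0,0,0,0],
    [0,0,0,0],
    [0,0,0,0]
  ]
}}

```text
clock: 60.55
position: [0.5003, 0.1358, 0.2588]
eef_rot: [[0.7, 0.714, -0.003], [0.714, -0.7, -0.0], [-0.002, -0.002, -1.0]]
wrist_force: [-0.4, -0.2, -6.0]
finger_gap: 0.0326
grasp_force: 60.4
```

```bash
python3 - <<'E'
from h import *
weigh(8)
E
```

```text
F [ 0.14 -0.27 -5.66  0.01 -0.   -0.01] sdz 0.48 [0.501  0.1359 0.2602] 60.95
```

Request:
{"fn": "move_arm", "kwargs": {
  "targets": [
    [-15,8,0,0],
    [-27,15,0,0],
    [-27,15,0,0],
    [-27,15,0,0],
    [-27,15,0,0],
    [-27,15,0,0],
    [-27,15,0,0],
    [-27,15,0,0],
    [-27,15,0,0],
    [-27,15,0,0],
    [-27,15,0,0],
    [-27,15,0,0],
    [-13,8,0,0],
    [0,0,0,0],
    [0,0,0,0],
    [0,0,0,0]
  ]
}}

```text
clock: 62.95
position: [0.403, -0.222, 0.2603]
eef_rot: [[0.699, 0.715, -0.0], [0.715, -0.699, 0.0], [0.0, -0.0, -1.0]]
wrist_force: [0.6, 0.2, -5.0]
finger_gap: 0.0327
grasp_force: 60.4
```

Request:
{"fn": "move_arm", "kwargs": {
  "targets": [
    [0,0,25,0],
    [0,0,30,0],
    [0,0,30,0],
    [0,0,20,0],
    [0,0,10,0],
    [0,0,0,0]
  ]
}}

```text
clock: 63.7
position: [0.4029, -0.2223, 0.145]
eef_rot: [[0.699, 0.715, -0.001], [0.715, -0.699, 0.001], [-0.0, -0.001, -1.0]]
wrist_force: [0.9, -0.7, -5.1]
finger_gap: 0.0326
grasp_force: 60.5
```

Request:
{"fn": "move_arm", "kwargs": {
  "targets": [
    [0,0,20,0],
    [0,0,12,0],
    [0,0,8,0],
    [0,0,5,0],
    [0,0,3,0],
    [0,0,2,0],
    [0,0,1,0],
    [0,0,0,0],
    [0,0,0,0]
  ]
}}

```text
clock: 64.82
position: [0.4031, -0.223, 0.0947]
eef_rot: [[0.7, 0.714, 0.0], [0.714, -0.7, -0.0], [-0.0, 0.001, -1.0]]
wrist_force: [-2.1, -0.1, 0.2]
finger_gap: 0.0328
grasp_force: 61.4
```

Request:
{"fn": "move_arm", "kwargs": {
  "targets": [
    [0,0,0,0],
    [0,0,0,0],
    [0,0,0,0],
    [0,0,-15,0],
    [0,0,-30,0],
    [0,0,-30,0],
    [0,0,-30,0],
    [0,0,-30,0],
    [0,0,-15,0],
    [0,0,0,0]
  ],
  "hand": 60
}}

```text
clock: 66.08
position: [0.4035, -0.2233, 0.2449]
eef_rot: [[0.7, 0.714, 0.002], [0.714, -0.7, -0.001], [0.0, 0.002, -1.0]]
wrist_force: [-0.1, 0.1, 0.4]
finger_gap: 0.0514
grasp_force: 0.0
```

Request:
{"fn": "move_arm", "kwargs": {
  "targets": [
    [18,-10,0,0],
    [25,-14,0,0],
    [25,-14,0,0],
    [15,-8,0,0],
    [10,-5,0,0],
    [0,0,0,0.15],
    [0,0,0,0.15],
    [0,0,0,0.15],
    [0,0,0,0.13],
    [0,0,0,0.1],
    [0,0,0,0],
    [0,0,0,0]
  ]
}}

```text
clock: 67.58
position: [0.4314, -0.1208, 0.2438]
eef_rot: [[0.993, 0.117, -0.001], [0.117, -0.993, 0.0], [-0.001, -0.0, -1.0]]
wrist_force: [-0.5, 0.4, 0.7]
finger_gap: 0.0512
grasp_force: 0.0
```

```bash
python3 - <<'E'
from h import *
o=r.get_obs();print(o['position'],np.degrees(np.arctan2(o['eef_rot'][1,0],o['eef_rot'][0,0])))
f=r.grab_frame("top")[:,:,::-1].copy();cv2.imwrite("pics/t10.png",f)
E
```

```text
[ 0.4314216  -0.12081833  0.24382575] 6.714405057879657
```

Request:
{"fn": "move_arm", "kwargs": {
  "targets": [
    [0,0,20,0],
    [0,0,20,0],
    [0,0,20,0],
    [0,0,20,0],
    [0,0,20,0],
    [0,0,15,0],
    [0,0,10,0],
    [0,0,6,0],
    [0,0,0,0]
  ]
}}

```text
clock: 68.75
position: [0.4315, -0.1208, 0.1131]
eef_rot: [[0.993, 0.116, -0.0], [0.116, -0.993, 0.0], [-0.0, -0.0, -1.0]]
wrist_force: [-0.6, 0.5, -0.0]
finger_gap: 0.0513
grasp_force: 0.0
```

Request:
{"fn": "move_arm", "kwargs": {
  "targets": [
    [0,0,0,0],
    [0,0,0,0],
    [0,0,0,0],
    [0,0,0,0],
    [0,0,0,0],
    [0,0,0,0]
  ],
  "hand": 0
}}

```text
clock: 69.5
position: [0.432, -0.1212, 0.1139]
eef_rot: [[0.993, 0.116, 0.001], [0.116, -0.993, -0.001], [0.001, 0.001, -1.0]]
wrist_force: [-1.4, -0.9, 5.7]
finger_gap: 0.0129
grasp_force: 117.9
```

Request:
{"fn": "move_arm", "kwargs": {
  "targets": [
    [0,0,0,-0.08],
    [0,0,0,-0.1],
    [0,0,0,-0.12],
    [0,0,0,-0.12],
    [0,0,0,-0.12],
    [0,0,0,-0.12],
    [0,0,0,-0.08],
    [0,0,0,-0.05],
    [0,0,0,0],
    [0,0,0,0]
  ]
}}

```text
clock: 70.75
position: [0.4318, -0.1209, 0.1139]
eef_rot: [[0.617, 0.787, 0.001], [0.787, -0.617, -0.0], [0.0, 0.001, -1.0]]
wrist_force: [-1.9, -0.2, 6.4]
finger_gap: 0.0131
grasp_force: 118.3
```

```bash
python3 - <<'E'
from h import *
o=r.get_obs();print(o['position'],np.degrees(np.arctan2(o['eef_rot'][1,0],o['eef_rot'][0,0])),o['moment'])
E
```

```text
[ 0.4318236  -0.12086124  0.11392444] 51.89773118722941 [-0.01036612  0.3191005   0.04227769]
```

Request:
{"fn": "move_arm", "kwargs": {
  "targets": [
    [0,0,0,0],
    [0,0,0,0],
    [0,0,0,0],
    [0,0,-15,0],
    [0,0,-25,0],
    [0,0,-30,0],
    [0,0,-30,0],
    [0,0,-30,0],
    [0,0,-30,0],
    [0,0,0,0]
  ],
  "hand": 60
}}

```text
clock: 72.0
position: [0.4327, -0.1212, 0.2752]
eef_rot: [[0.617, 0.787, 0.004], [0.787, -0.617, -0.002], [0.001, 0.004, -1.0]]
wrist_force: [-0.1, 0.5, 0.3]
finger_gap: 0.0515
grasp_force: 0.0
```

Request:
{"fn": "move_arm", "kwargs": {
  "targets": [
    [0,-30,0,0],
    [0,-40,0,0],
    [0,-40,0,0],
    [0,-40,0,0],
    [0,-40,0,0],
    [0,-30,0,0],
    [0,0,0,0]
  ]
}}

```text
clock: 72.88
position: [0.2565, 0.016, 0.2722]
eef_rot: [[0.616, 0.788, -0.001], [0.788, -0.616, 0.0], [-0.001, -0.001, -1.0]]
wrist_force: [0.4, 0.4, 0.9]
finger_gap: 0.0516
grasp_force: 0.0
```

```bash
python3 - <<'E'
from h import *
print(r.get_obs()['position'])
f=r.grab_frame("top")[:,:,::-1].copy();cv2.imwrite("pics/t11.png",cv2.resize(f[120:280,130:490],None,fx=2.2,fy=2.2,interpolation=cv2.INTER_CUBIC))
E
```

```text
[0.25654503 0.01601028 0.27221666]
```

View pics/t11.png

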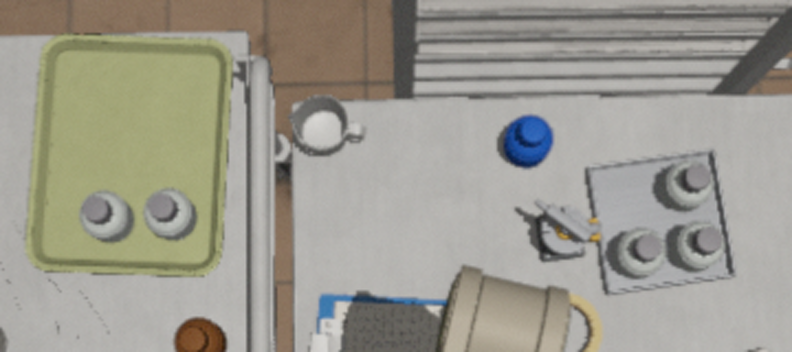

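The final picture shows three cartridges upright in the cradle, two upright well inside the green tray, and the valve nose at half. The cup and the look-alikes are untouched.

```bash
python3 -c "
from workcell import r
print(r.finish_job())"
```

```text
the job is handed in; nothing more can be done
None
```

The job is handed in: I shut the valve first, stood three cartridges (about 570–610 g) in the cradle and two (about 270 g and about 455 g, the second within the either-place margin) in the green returns tray, then opened the valve to about 45°.

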